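Set the core-length gauge, play taken up forwards

ROBOT

A 6-joint arm with a two-finger parallel gripper is mounted at the origin on the work surface. World frame = base frame: x ahead of the robot, y to its left, z up, the work surface at z = 0. Lengths are in mm, angles in rad, forces in N, time in s.
With the tool pointing down it reaches from about 300 to 750 mm from the base axis. Payload 8.5 kg.
Tool frame: the origin (TCP) lies at the very end of the fingers, on their centre line; the grasp point (between the pads) lies r.tcp_to_grasp behind it (r.tcp_to_grasp is the distance from the TCP to the grasp point, in mm); y points along the fingers, x is the direction in which the jaws open and shut, and the axes are right-handed (so a half turn about y gives the same grasp; the last joint's range is limited). The gripper opens to 85 mm and grips with 20 to 120 N. Pads are 22 mm wide; open, the fingers measure 114 mm over their backs; the gripper's body (76 mm by 85 mm) begins 54 mm behind the grasp point. The pads swing forward as they close: fully open they stand 13 mm farther back than shut.
Start: joints at [1.106, 0.381, 1.297, -0, 1.464, -0.215], TCP at [135.958, 532.913, 231.322] pointing down, gripper open.
Joint ranges: [-3.11, 3.11], [-0.89, 2.33], [0.22, 2.48], [-1.42, 4.56], [0.17, 2.85], [-2.88, 2.88]. Speed limits (rad/s): [2.39, 2.39, 3.14, 3.14, 3.14, 3.14].

INTERFACE

Orientations are given as a unit quaternion [x, y, z, w].
In Python, from rig import sensors, vision, job, models, r gives the robot as it stands.
- The arm moves only by the tool apply_moves, never from a script. Its argument "motion" is a list of rows, each a list of 5 numbers: the opening, from -1 (shut) to 1 (fully open), then the shift along the tool's x, y, z in cm, then the turn about the tool's y in rad. A call has 1 to 8 rows; each row is the pose to reach, as a shift and turn from the pose measured when the call began, along the tool's axes at that moment; what a row does not reach only later rows make up. A row lasts 1/10 s, in which the tool goes at most 50 mm and 8.59 degrees, less where a joint would pass 70% of its speed; a pose out of reach is approached as far as the arm can. A call with a gripper value outside its range is refused whole. The fingers move at their own pace and stop on an object; "force" is the grip in N (left out, the last holds). Time passes only in rows, so rows that repeat a pose let the fingers close. It gives the time, the measured TCP pose, the force and the opening at its end, in the units of the state.
- sensors.state(): the state, without advancing time (a new reading comes with each control period).
- vision.grab_frame(name): name is "scene" or "top"; returns a dict with "pixels" (384x512x3 uint8, red, green, blue), "fx", "fy", "cx", "cy" (pixels), "R" (3x3) and "t" (3): a world point X has camera coordinates R X + t. Camera axes: x right, y down, z forward; pixel columns grow to the right and rows downward; lengths in mm; the calibration is good to about 2 mm. A picture is of the moment at which its call begins. There is no depth.
- job.finish_job(): hands the job in, once; it reports no verdict.
Trained networks look in a picture, given as the dict that the camera call returned (one of the last four; its "shot" number tells which), for a name from the list of things; names that differ only in an ending like _2 or _b are one class to them, and where a whole thing is asked for, a point or a joint stands for the part that bears it (a point fixed in the world has none). Each returns a list of dicts, best first, with "confidence" (0 to 1); they miss things now and then, are a little off and sometimes report something else, mostly with a low value. They report only what shows in the picture. A call takes as long as a camera call.
- models.search_frame(picture, label): "xyz" ([x, y, z] in mm, in world coordinates, good to about 4 mm: the middle of the surface that is visible of it).
The state is a dict: "time": time; "joints": joint angles; "dq": joint speeds; "effort": joint torques, N m; "tool_pos": TCP position; "tcp_rot": TCP orientation; "contact_force": force on the tool from outside, world axes, zero at the start; "torque": the same for the moment, N m; "gripper_width": finger opening in mm.
Only numpy, scipy, OpenCV 4.12 (cv2) and the standard library are available. Lean on these libraries where they do the work, as an engineer would, in place of code of your own. Each camera call takes 0.05 s, during which the arm holds its last target. There are 200 camera calls.

TASK

Set the core-length gauge to its index clip by the black grip post, which has a few millimetres of play in the saddle. First draw the saddle back until it presses lightly, with about 10 N, on its sprung back stop (more than 15 N spoils the stop); then bring it forward until its pointer stands at the clip's point, coming up only from the stop side and never going past. Let go with the play still taken up forwards, and leave the core, the tin and the mallet where they are.

Things in the scene. Friction and masses are not known exactly. Their poses are not given: they have to be found in the camera images.
- gauge: Core-length gauge fixed to the bench: grey bed 80 mm wide (x), 360 mm long (y), rail tops 35 mm above the bench, a fixed anvil block 67 mm tall at its +y end (face at y = 144 mm). Origin: centre of its underside, on the bench. Its y axis runs along the rails; +y, towards the anvil, is FORWARD; -y, towards the back stop, is BACK.
- travel (a joint): Travel of the saddle along the bed's y axis (m): 0 at the bed's middle, growing forward, limits +-0.105. An aluminium block 72 (x) x 60 (y) x 22 mm, top 58 mm above the bench. It drags on its rails with about 5 N and stays where left. It starts forward of the mark by 18 mm or more.
- saddle: The saddle, with steel plates on its front and back faces. Origin: middle of its underside, 36 mm above the bench; axes as the gauge's. The face of the back plate, which meets the stop screw, lies 34 mm back (-y) of the origin.
- grip (a point): Grip post, a black paddle on the saddle 34 (x) x 14 (y) x 52 mm; grip it across the 14 mm from above. Point on its middle line 94 mm above the bench, 20 mm under its top; its foot plate's top is 62 mm up. It slides 3 mm either way along y (under 1 N) before the saddle follows: in the saddle's frame this point's y is -3 mm with play taken up backwards, +3 mm forwards.
- pointer (a point): Tip of the dark steel pointer on the saddle's +x side, at the saddle's middle in y, 34 mm above the bench.
- mark (a point): Point of the small index clip clamped to the bed's +x edge, just under the pointer's path (30 mm above the bench): the set mark. Axes as the gauge's. The setting is right when pointer and mark have the same y along the bed.
- stop: Sprung back stop: dark steel housing 60 (x) x 24 (y) x 28 mm fixed on the rails, top 63 mm above the bench. Origin: centre of its underside, axes as the gauge's. A 10 mm set screw points forward, its tip 32 to 82 mm forward of the origin, differently each time and not measured; it yields by a spring of 6 N per mm when the saddle's back plate presses on it.
- core: Bystander: concrete core standing on end, 64 mm thick and 110 mm tall. Origin: centre of its underside.
- tin: Bystander: open steel sample tin, 72 mm across and 50 mm tall. Origin: centre of its underside.
- mallet: Bystander: mallet lying on the bench. Origin: on the bench under its handle.

How it is judged:
By the outcome, as a careful person would: the job done as asked, in the order asked, and still so for the second after the job is handed in, with the robot touching nothing.
It also fails if it takes over 58 s, if anything falls off the work surface, if the arm or the gripper's body presses on something with over 40 N, if the wrist force passes 120 N, or if a joint passes its speed limit or range.

## Working session

There is one attempt and no reset: what is moved stays moved. The work goes in short steps, Python scripts to look and compute and a tool call to move; the robot and the scene stay as the last step left them, time stands still between calls to the robot, and variables do not carry over. Pictures are saved under pics/ and viewed, about 8 in all and at most 12, crops included, and the job is handed in when it is done.

Besides the shell and the picture viewer there is one more tool, called after "Request:" as name([rows], argument=value, ...), one row to a line, values as JSON. apply_moves: Moves the arm, as the interface text tells. Its arguments: {"type":"object","properties":{"motion":{"type":"array","items":{"type":"array","items":{"type":"number"}}},"force":{"type":"number"}},"required":["motion"]}

```bash
mkdir -p pics; cat > h.py <<'E'
import numpy as np, cv2
from rig import sensors, vision, job, models, r
def save(f,n,crop=None,s=1):
    im=f["pixels"][:,:,::-1]
    if crop: a,b,c,d=crop; im=im[b:d,a:c]
    cv2.imwrite("pics/"+n,cv2.resize(np.ascontiguousarray(im),None,fx=s,fy=s,interpolation=cv2.INTER_CUBIC))
def proj(f,X):
    c=np.array(f["R"])@np.array(X,float)+np.array(f["t"]); return np.array([f["fx"]*c[0]/c[2]+f["cx"],f["fy"]*c[1]/c[2]+f["cy"]])
def back(f,uv,z):
    R=np.array(f["R"]);o=-R.T@np.array(f["t"]); d=R.T@np.array([(uv[0]-f["cx"])/f["fx"],(uv[1]-f["cy"])/f["fy"],1]); return o+d*(z-o[2])/d[2]
E
python3 - <<'E'
from h import *
print(sensors.state(), r.tcp_to_grasp)
for n in("scene","top"):
    f=vision.grab_frame(n); save(f,n+"0.png")
    R=np.array(f["R"]);print(n,f["fx"],-R.T@np.array(f["t"]),R.round(2).tolist())
    for l in("gauge","saddle","grip","pointer","mark","stop","core","tin","mallet"):
        try: print(l,[(np.round(d["xyz"],1).tolist(),round(d["confidence"],2)) for d in models.search_frame(f,l)[:2]])
        except Exception as e: print(l,e)
a=cv2.imread("pics/scene0.png");b=cv2.imread("pics/top0.png");cv2.imwrite("pics/both.png",cv2.resize(np.vstack([a,b]),None,fx=.78,fy=.78))
E
```

```text
{'time': 0.0, 'joints': array([ 1.10566895e+00,  3.81220727e-01,  1.29827626e+00, -1.99129201e-06,
        1.46359063e+00, -2.15303791e-01]), 'dq': array([-1.56662310e-03,  5.32896564e-04,  1.83870889e-03, -1.03829033e-05,
        1.17252105e-03,  1.20406954e-03]), 'effort': array([ 5.12104441e-05, -4.48465741e+01, -2.31282449e+01, -1.64773251e-04,
        4.75610446e-03, -1.80522358e-05]), 'tool_pos': array([135.84757542, 532.6548463 , 230.69327294]), 'tcp_rot': array([ 0.55862597,  0.43333393, -0.43428739, -0.5581695 ]), 'contact_force': array([ 0.28754427, -0.45644025,  0.89384152]), 'torque': array([ 4.73068468e-02, -2.87726465e-02, -7.25789338e-05]), 'gripper_width': 85.18169735672039} 18.700000000000003
scene 358.6831992478513 [1.15364141e+03 3.47388282e-01 5.70114724e+02] [[0.28, 0.96, -0.01], [0.65, -0.2, -0.73], [-0.7, 0.2, -0.69]]
gauge [([606.9, 34.0, 33.9], 0.62)]
saddle [([602.8, 96.0, 56.5], 0.6)]
grip [([597.1, 96.1, 77.1], 0.79), ([604.6, 98.3, 56.1], 0.28)]
pointer [([603.6, 94.9, 55.4], 0.97)]
mark [([641.9, 50.6, 17.1], 0.5)]
stop [([596.9, -113.9, 63.1], 0.73)]
core [([600.6, 98.3, 62.5], 0.51)]
tin [([721.4, 132.3, 28.1], 0.62)]
mallet [([597.8, 464.8, 27.1], 0.6)]
top 363.4896268195442 [ 542.59574615  130.22169457 1012.37332479] [[0.02, -1.0, -0.01], [-1.0, -0.02, -0.09], [0.09, 0.01, -1.0]]
gauge [([584.8, 25.3, 35.7], 0.75)]
saddle [([590.7, 104.2, 58.6], 0.71)]
grip [([585.7, 105.3, 57.2], 0.8)]
pointer [([585.7, 105.5, 58.8], 0.94)]
mark []
stop [([584.9, -108.7, 66.0], 0.56)]
core [([722.3, -66.6, 112.8], 0.61)]
tin [([741.2, 133.4, 11.9], 0.95)]
mallet [([583.6, 472.2, 26.2], 0.63), ([590.2, 104.5, 61.3], 0.22)]
```

```bash
python3 - <<'E'
import cv2,numpy as np
a=cv2.imread("pics/scene0.png");b=cv2.imread("pics/top0.png")
cv2.imwrite("pics/v1.png",a); 
cv2.imwrite("pics/v2.png",cv2.resize(b[150:384,130:400],None,fx=2.5,fy=2.5,interpolation=cv2.INTER_CUBIC))
E
```

```text
(no output)
```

View pics/v1.png

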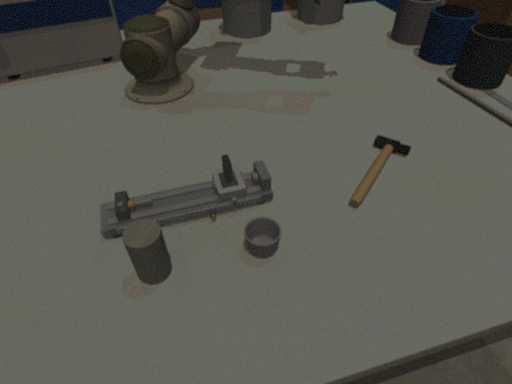

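View pics/top0.png

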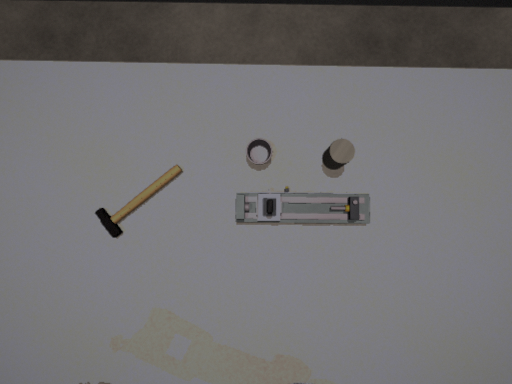

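The scene view shows the gauge from (100,220) to (270,180), saddle and grip post at (228,175), and a clip-like thing at (213,215). The top view shows the bed from (236,207) to (370,209), saddle at (268,207), clip at (286,189), and stop housing at (354,209). I'll zoom in on both.

```bash
python3 - <<'E'
import cv2,numpy as np
a=cv2.imread("pics/scene0.png");b=cv2.imread("pics/top0.png")
A=cv2.resize(a[145:240,95:285],None,fx=4,fy=4,interpolation=cv2.INTER_CUBIC)
B=cv2.resize(b[182:230,225:377],None,fx=5,fy=5,interpolation=cv2.INTER_CUBIC)
B=cv2.convertScaleAbs(B,alpha=1.5)[:216]
cv2.imwrite("pics/v3.png",np.vstack([cv2.convertScaleAbs(A,alpha=1.5),B]) if A.shape[1]==B.shape[1] else 0)
E
```

```text
(no output)
```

View pics/v3.png

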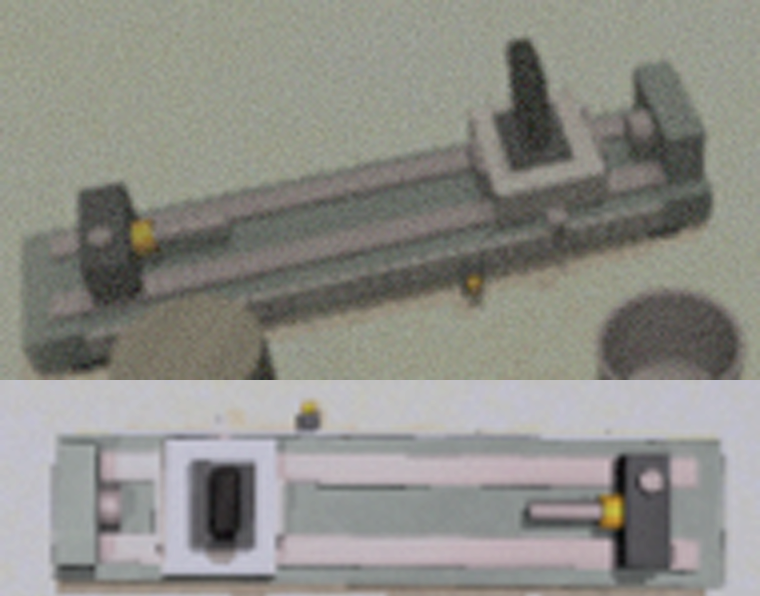

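```bash
cat >> h.py <<'E'
def tri(obs):
    A=[];b=[]
    for f,uv in obs:
        R=np.array(f["R"]);o=-R.T@np.array(f["t"]);d=R.T@np.array([(uv[0]-f["cx"])/f["fx"],(uv[1]-f["cy"])/f["fy"],1]);d/=np.linalg.norm(d)
        P=np.eye(3)-np.outer(d,d);A.append(P);b.append(P@o)
    x=np.linalg.lstsq(np.vstack(A),np.hstack(b),rcond=None)[0]
    return x,[np.round(proj(f,x)-uv,2) for f,uv in obs]
E
python3 - <<'E'
from h import *
from scipy.spatial.transform import Rotation as Ro
s=vision.grab_frame("scene");t=vision.grab_frame("top")
S=lambda x,y:(95+(x+.5)/4-.5,145+(y+.5)/4-.5)
T=lambda x,y:(225+(x+.5)/5-.5,182+(y-380+.5)/5-.5)
print("clip yel",tri([(s,S(474,284)),(t,T(309,407))]))
print("clip dark top",back(t,T(308,422),30))
print("grip top",tri([(s,S(520,45)),(t,T(222,480))]))
print("knob",tri([(s,S(143,236)),(t,T(612,512))]))
for p in((57,437),(722,440),(722,588)):print("bed",back(t,T(*p),33))
for p in((165,440),(283,440),(278,577),(163,575)):print("saddle",back(t,T(*p),58))
for p in((55,568),(97,446),(97,568)):print("anvil",back(t,T(*p),67))
for p in((618,455),(670,455),(670,568),(618,570)):print("stop",back(t,T(*p),63))
print("screw tip",back(t,T(525,513),50))
print("ptr s",back(s,S(556,213),34),"ptr t",back(t,T(224,434),34))
print(Ro.from_quat(sensors.state()["tcp_rot"]).as_matrix().round(3))
E
```

```text
clip yel (array([642.46973134,  52.87997555,  17.10237938]), [array([ 0.47, -0.03]), array([0.35, 0.06])])
clip dark top [633.1445054   55.25275452  30.        ]
grip top (array([594.05453894, 100.01761963, 127.71542453]), [array([ 2.08, -0.13]), array([1.67, 0.35])])
knob (array([ 587.40099158, -105.77596696,   47.16587211]), [array([ 0.39, -0.01]), array([0.3 , 0.01])])
bed [621.59944825 190.979983    33.        ]
bed [ 628.25894437 -167.46086437   33.        ]
bed [ 548.79903292 -167.1947441    33.        ]
saddle [619.31264334 132.47402471  58.        ]
saddle [620.74845095  70.37903102  58.        ]
saddle [548.81819018  71.73531547  58.        ]
saddle [548.42146409 131.88378577  58.        ]
anvil [550.6455793  187.98288169  67.        ]
anvil [614.62846379 167.85595746  67.        ]
anvil [551.16640541 166.18447584  67.        ]
stop [ 616.52271812 -104.20514648   63.        ]
stop [ 617.15096511 -131.26902065   63.        ]
stop [ 558.31206731 -131.2167023    63.        ]
stop [ 556.63290962 -104.29932758   63.        ]
screw tip [585.67926177 -58.49062059  50.        ]
ptr s [620.76418266 102.24989569  34.        ] ptr t [625.22772284 100.75700149  34.        ]
[[ 0.247 -0.    -0.969]
 [ 0.969 -0.     0.247]
 [-0.    -1.     0.   ]]
```

Request:
apply_moves([
  [0.2,-30.8,0,-54.2,-0.26],
  [0.2,-30.8,0,-54.2,-0.26],
  [0.2,-30.8,0,-54.2,-0.26],
  [0.2,-30.8,0,-54.2,-0.26],
  [0.2,-30.8,0,-54.2,-0.26],
  [0.2,-30.8,0,-54.2,-0.26],
  [0.2,-30.8,0,-54.2,-0.26],
  [0.2,-30.8,0,-54.2,-0.26],
])

```text
time: 1.9
tool_pos: [421.9, 257.1, 231.6]
tcp_rot: [0.498, 0.503, -0.502, -0.497]
contact_force: [0.8, 0.4, 0.7]
gripper_width: 51.4
```

Request:
apply_moves([
  [0.2,-15.8,0,-16.2,0],
  [0.2,-15.8,0,-16.2,0],
  [0.2,-15.8,0,-16.2,0],
  [0.2,-15.8,0,-16.2,0],
  [0.2,-15.8,0,-16.2,0],
  [0.2,-15.8,0,-16.2,0],
  [0.2,-15.8,8,-16.2,0],
  [0.2,-15.8,8,-16.2,0],
])

```text
time: 2.7
tool_pos: [584.3, 101.3, 149.4]
tcp_rot: [-0.497, -0.502, 0.503, 0.498]
contact_force: [-0.1, 1.1, -1.1]
gripper_width: 51.4
```

```bash
python3 - <<'E'
from h import *
s=vision.grab_frame("scene");t=vision.grab_frame("top")
print(sensors.state()["tool_pos"],sensors.state()["contact_force"])
a=cv2.resize(s["pixels"][95:245,95:285,::-1],None,fx=4,fy=4,interpolation=cv2.INTER_CUBIC)
cv2.imwrite("pics/v4.png",cv2.convertScaleAbs(a,alpha=1.5))
T=lambda x,y:(225+(x+.5)/5-.5,182+(y-380+.5)/5-.5)
print(back(t,T(225,503),114))
E
```

```text
[583.06464101 101.49251602 147.97450761] [-0.564001   -0.10335717  0.79105561]
[584.27061997 101.97845392 114.        ]
```

View pics/v4.png

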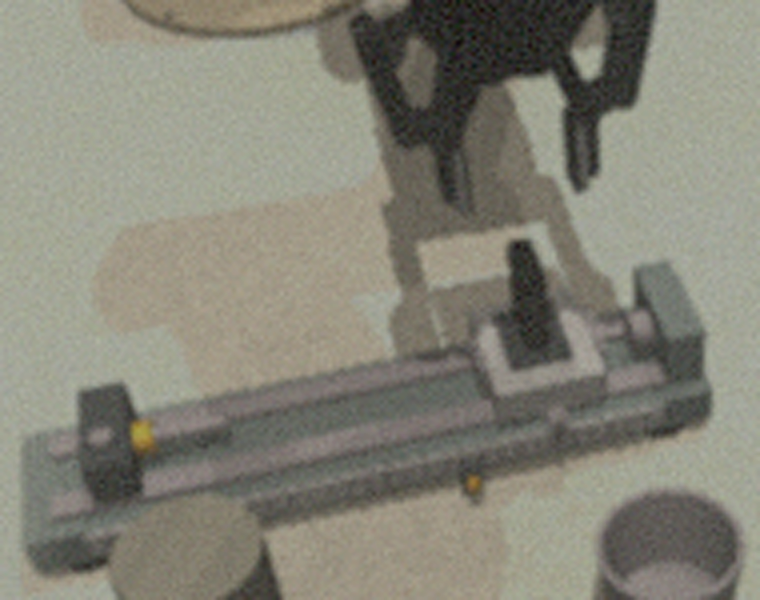

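The open fingers straddle the post (scene crop, post at (525,290), fingers at (455,190) and (582,170)). Next I descend and grip.

Request:
apply_moves([
  [0.2,0,4,0,0],
  [0.2,0,7.2,0,0],
  [0.2,0,7.2,0,0],
  [-0.4,0,7.2,0,0],
  [-1,0,7.2,0,0],
  [-1,0,7.2,0,0],
  [-1,0,7.2,0,0],
  [-1,0,7.2,0,0],
], force=40)

```text
time: 3.6
tool_pos: [583.7, 101.6, 78.5]
tcp_rot: [-0.496, -0.502, 0.503, 0.498]
contact_force: [0.1, 0.3, 7.7]
gripper_width: 13.3
```

```bash
python3 - <<'E'
from h import *
F=[];P=[]
for i in range(6):
    vision.grab_frame("top");s=sensors.state();F.append(s["contact_force"]);P.append(s["tool_pos"])
print(np.mean(F,0),np.std(F,0),np.mean(P,0),np.std(P,0),s["gripper_width"],s["time"])
E
```

```text
[-0.76398759  0.24230594  7.01672006] [0.34152422 0.50522519 0.61591408] [583.65812452 101.6352966   78.48362259] [0.01690592 0.01129597 0.01297298] 13.344512794811772 3.9
```

Request:
apply_moves([
  [-1,-1,0,0,0],
  [-1,-2.5,0,0,0],
  [-1,-4,0,0,0],
  [-1,-5.5,0,0,0],
  [-1,-7,0,0,0],
  [-1,-8.5,0,0,0],
  [-1,-9.5,0,0,0],
  [-1,-10,0,0,0],
])

```text
time: 4.7
tool_pos: [584.8, 1.7, 78.6]
tcp_rot: [-0.496, -0.502, 0.503, 0.499]
contact_force: [2.5, 5.3, -6.8]
gripper_width: 13.7
```

```bash
cat >> h.py <<'E'
def still(n=6):
    F=[];P=[];fr=[]
    for i in range(n):
        f=vision.grab_frame("top");s=sensors.state();F.append(s["contact_force"]);P.append(s["tool_pos"]);fr.append(f["pixels"].astype(float))
    f=dict(f);f["pixels"]=np.mean(fr,0).round().astype(np.uint8)
    print("F",np.mean(F,0).round(2),"P",np.mean(P,0).round(2),"w",round(s["gripper_width"],2),"t",s["time"]); return f
E
python3 - <<'E'
from h import *
f=still(6)
a=cv2.resize(f["pixels"][182:230,225:377,::-1],None,fx=5,fy=5,interpolation=cv2.INTER_CUBIC)
cv2.imwrite("pics/v5.png",cv2.convertScaleAbs(a,alpha=1.5))
E
```

```text
F [ 1.63 -0.71 -5.81] P [584.79   1.33  78.63] w 13.34 t 5.0
```

View pics/v5.png

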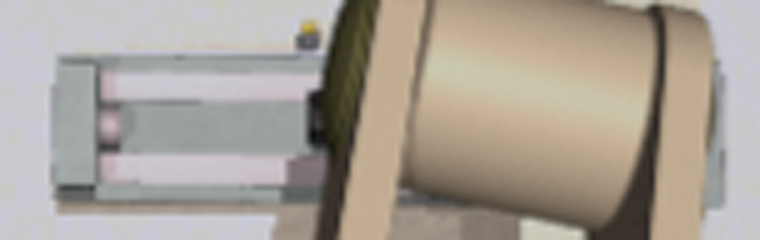

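Request:
apply_moves([
  [-1,-0.5,0,0,0],
  [-1,-1,0,0,0],
  [-1,-1.4,0,0,0],
  [-1,-1.6,0,0,0],
  [-1,-1.8,0,0,0],
  [-1,-1.9,0,0,0],
  [-1,-1.95,0,0,0],
  [-1,-2.0,0,0,0],
])

```text
time: 5.8
tool_pos: [585.0, -17.5, 78.6]
tcp_rot: [-0.496, -0.502, 0.503, 0.498]
contact_force: [1.6, 4.3, -6.4]
gripper_width: 13.1
```

```bash
python3 - <<'E'
from h import *
still(3)
f=vision.grab_frame("scene")
a=cv2.resize(f["pixels"][150:240,95:255,::-1],None,fx=5,fy=5,interpolation=cv2.INTER_CUBIC)
cv2.imwrite("pics/v6.png",cv2.convertScaleAbs(a,alpha=1.6))
E
```

```text
F [ 2.07  4.68 -6.14] P [584.99 -17.61  78.61] w 13.64 t 5.95
```

View pics/v6.png

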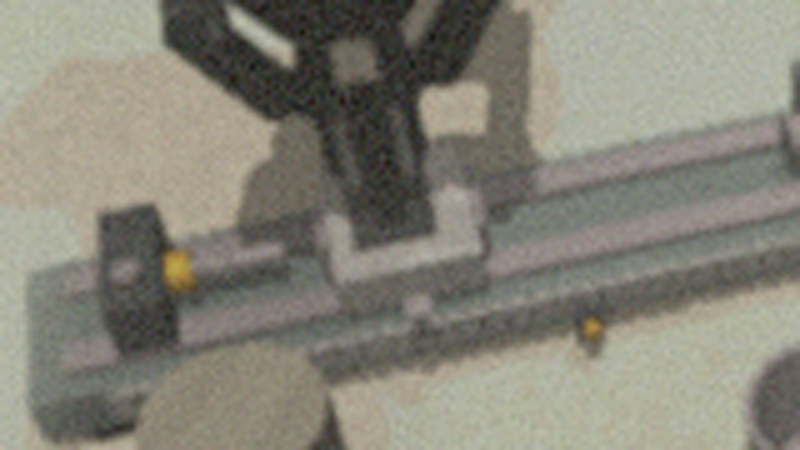

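Request:
apply_moves([
  [-1,-0.1,0,0,0],
  [-1,-0.2,0,0,0],
  [-1,-0.3,0,0,0],
  [-1,-0.4,0,0,0],
  [-1,-0.45,0,0,0],
  [-1,-0.5,0,0,0],
])

```text
time: 6.6
tool_pos: [585.0, -21.8, 78.6]
tcp_rot: [-0.496, -0.503, 0.503, 0.499]
contact_force: [1.9, 4.6, -5.8]
gripper_width: 13.6
```

Request:
apply_moves([
  [-1,-0.06,0,0,0],
  [-1,-0.12,0,0,0],
  [-1,-0.18,0,0,0],
  [-1,-0.2,0,0,0],
])

```text
time: 7.0
tool_pos: [585.0, -23.3, 78.6]
tcp_rot: [0.495, 0.503, -0.503, -0.499]
contact_force: [1.8, 4.3, -5.2]
gripper_width: 13.3
```

Request:
apply_moves([
  [-1,-0.06,0,0,0],
  [-1,-0.12,0,0,0],
  [-1,-0.18,0,0,0],
  [-1,-0.2,0,0,0],
])

```text
time: 7.4
tool_pos: [585.1, -24.8, 78.6]
tcp_rot: [0.495, 0.503, -0.503, -0.499]
contact_force: [1.6, 5.6, -5.1]
gripper_width: 13.4
```

Request:
apply_moves([
  [-1,-0.06,0,0,0],
  [-1,-0.12,0,0,0],
  [-1,-0.15,0,0,0],
  [-1,-0.15,0,0,0],
])

```text
time: 7.8
tool_pos: [585.1, -25.8, 78.6]
tcp_rot: [0.495, 0.504, -0.502, -0.499]
contact_force: [3.6, 5.0, -5.3]
gripper_width: 13.4
```

Request:
apply_moves([
  [-1,-0.06,0,0,0],
  [-1,-0.12,0,0,0],
  [-1,-0.15,0,0,0],
  [-1,-0.15,0,0,0],
])

```text
time: 8.2
tool_pos: [585.1, -26.8, 78.6]
tcp_rot: [0.495, 0.504, -0.502, -0.499]
contact_force: [1.8, 4.9, -5.4]
gripper_width: 13.4
```

Request:
apply_moves([
  [-1,-0.06,0,0,0],
  [-1,-0.12,0,0,0],
  [-1,-0.15,0,0,0],
  [-1,-0.15,0,0,0],
])

```text
time: 8.6
tool_pos: [585.1, -27.8, 78.6]
tcp_rot: [0.494, 0.504, -0.502, -0.499]
contact_force: [2.5, 4.8, -5.4]
gripper_width: 13.6
```

Request:
apply_moves([
  [-1,-0.06,0,0,0],
  [-1,-0.12,0,0,0],
  [-1,-0.15,0,0,0],
  [-1,-0.15,0,0,0],
])

```text
time: 9.0
tool_pos: [585.1, -28.9, 78.6]
tcp_rot: [0.494, 0.504, -0.502, -0.499]
contact_force: [1.7, 4.7, -6.4]
gripper_width: 13.5
```

Request:
apply_moves([
  [-1,-0.06,0,0,0],
  [-1,-0.12,0,0,0],
  [-1,-0.15,0,0,0],
  [-1,-0.15,0,0,0],
])

```text
time: 9.4
tool_pos: [585.1, -30.0, 78.6]
tcp_rot: [0.494, 0.505, -0.502, -0.499]
contact_force: [1.5, 4.9, -5.9]
gripper_width: 13.6
```

Request:
apply_moves([
  [-1,-0.06,0,0,0],
  [-1,-0.12,0,0,0],
  [-1,-0.17,0,0,0],
  [-1,-0.17,0,0,0],
])

```text
time: 9.8
tool_pos: [585.2, -31.3, 78.6]
tcp_rot: [0.494, 0.505, -0.502, -0.5]
contact_force: [1.6, 4.3, -6.1]
gripper_width: 13.5
```

Request:
apply_moves([
  [-1,-0.06,0,0,0],
  [-1,-0.12,0,0,0],
  [-1,-0.17,0,0,0],
  [-1,-0.17,0,0,0],
])

```text
time: 10.2
tool_pos: [585.2, -32.2, 78.6]
tcp_rot: [0.493, 0.505, -0.502, -0.5]
contact_force: [2.6, 6.5, -5.5]
gripper_width: 13.5
```

Request:
apply_moves([
  [-1,-0.06,0,0,0],
  [-1,-0.12,0,0,0],
  [-1,-0.16,0,0,0],
  [-1,-0.16,0,0,0],
])

```text
time: 10.6
tool_pos: [585.2, -32.5, 78.6]
tcp_rot: [0.493, 0.506, -0.501, -0.5]
contact_force: [2.7, 8.5, -5.3]
gripper_width: 13.7
```

```bash
python3 -c "
from h import *
still(4)"
```

```text
F [ 1.84  9.18 -5.25] P [585.14 -32.53  78.62] w 13.64 t 10.8
```

Request:
apply_moves([
  [-1,-0.1,0,0,0],
  [-1,-0.18,0,0,0],
  [-1,-0.25,0,0,0],
  [-1,-0.25,0,0,0],
  [-1,-0.25,0,0,0],
])

```text
time: 11.3
tool_pos: [585.1, -33.3, 78.6]
tcp_rot: [0.492, 0.507, -0.501, -0.501]
contact_force: [2.5, 11.8, -4.4]
gripper_width: 13.6
```

```bash
python3 -c "
from h import *
still(4)"
```

```text
F [ 2.51 11.72 -5.53] P [585.15 -33.24  78.61] w 13.46 t 11.5
```

Request:
apply_moves([
  [-1,-0.1,0,0,0],
  [-1,-0.2,0,0,0],
  [-1,-0.26,0,0,0],
  [-1,-0.3,0,0,0],
  [-1,-0.3,0,0,0],
])

```text
time: 12.0
tool_pos: [585.1, -33.8, 78.6]
tcp_rot: [0.491, 0.508, -0.5, -0.501]
contact_force: [2.1, 15.4, -4.6]
gripper_width: 13.4
```

```bash
python3 -c "
from h import *
still(6)"
```

```text
F [ 2.72 14.95 -4.6 ] P [585.14 -33.82  78.6 ] w 13.6 t 12.3
```

Request:
apply_moves([
  [-1,0.5,0,0,0],
  [-1,1.5,0,0,0],
  [-1,3,0,0,0],
  [-1,4.5,0,0,0],
  [-1,6,0,0,0],
  [-1,7,0,0,0],
  [-1,7.6,0,0,0],
  [-1,7.8,0,0,0],
])

```text
time: 13.1
tool_pos: [584.2, 43.6, 78.8]
tcp_rot: [0.491, 0.507, -0.501, -0.501]
contact_force: [5.5, -5.0, -17.2]
gripper_width: 13.3
```

```bash
cat >> h.py <<'E'
def avg(cam,n=16):
    fr=[];
    for i in range(n): f=vision.grab_frame(cam); fr.append(f["pixels"].astype(float))
    g=dict(f); g["avg"]=np.mean(fr,0); return g,f
E
python3 - <<'E'
from h import *
still(3)
g,f=avg("scene",14)
np.save("s1.npy",g["avg"])
for l in("pointer","mark"): print(l,[(np.round(d["xyz"],1).tolist(),round(d["confidence"],2)) for d in models.search_frame(f,l)[:2]])
a=np.clip(g["avg"]*1.6,0,255).astype(np.uint8)[180:230,165:245,::-1]
cv2.imwrite("pics/v7.png",cv2.resize(np.ascontiguousarray(a),None,fx=10,fy=10,interpolation=cv2.INTER_CUBIC))
E
```

```text
F [  5.99  -2.15 -17.27] P [584.17  43.73  78.79] w 13.47 t 13.25
pointer []
mark [([639.7, 49.4, 18.0], 0.62)]
```

View pics/v7.png

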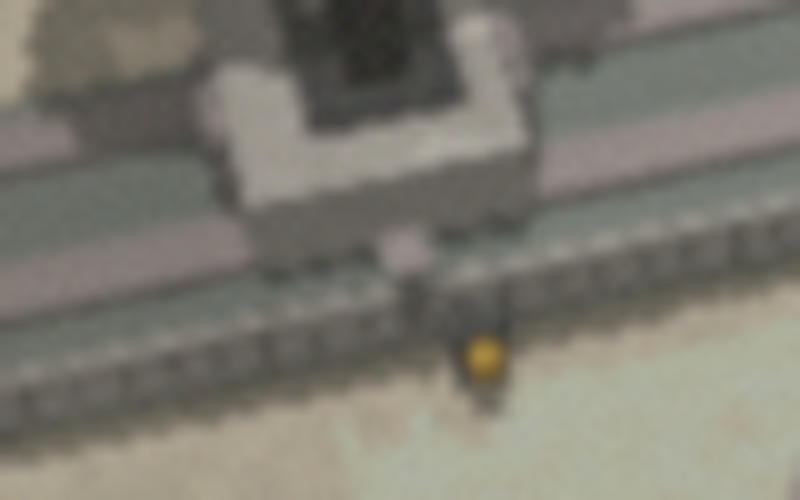

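```bash
python3 - <<'E'
from h import *
s=vision.grab_frame("scene")
U=lambda x,y:(165+(x+.5)/10-.5,180+(y+.5)/10-.5)
for n,p,z in(("cornerB",(245,205),58),("cornerF",(535,148),58),("tip",(413,308),34),("tipTop",(408,275),34),("carrier",(404,250),47),("knob",(487,357),17),("knob",(487,357),22),("knob",(487,357),30),("clipTop",(487,293),30),("clipBot",(489,408),8),("clipL",(457,370),17),("clipR",(512,370),17)):
    print(n,z,back(s,U(*p),z).round(1))
P=(487,357)
print(U(*P), "dy/dx dir px per mm y:",proj(s,(640,54,20))-proj(s,(640,44,20)))
E
```

```text
cornerB 58 [623.9  10.1  58. ]
cornerF 58 [625.2  69.6  58. ]
tip 34 [639.1  39.   34. ]
tipTop 34 [629.5  39.8  34. ]
carrier 47 [635.1  39.3  47. ]
knob 17 [641.2  52.4  17. ]
knob 22 [645.8  51.9  22. ]
knob 30 [653.2  51.2  30. ]
clipTop 30 [635.6  54.8  30. ]
clipBot 8 [647.2  50.7   8. ]
clipL 17 [642.9  45.7  17. ]
clipR 17 [646.3  56.6  17. ]
(213.25, 215.25) dy/dx dir px per mm y: [ 4.72029873 -1.04895888]
```

Request:
apply_moves([
  [-1,0.2,0.1,0,0],
  [-1,0.4,0.2,0,0],
  [-1,0.6,0.2,0,0],
  [-1,0.7,0.2,0,0],
  [-1,0.7,0.2,0,0],
])

```text
time: 14.6
tool_pos: [584.3, 49.9, 78.5]
tcp_rot: [0.492, 0.507, -0.501, -0.5]
contact_force: [-2.7, -4.3, 5.6]
gripper_width: 13.5
```

```bash
python3 -c "
from h import *
still(3)"
```

```text
F [-2.36 -3.74  5.53] P [584.3   49.93  78.53] w 13.68 t 14.75
```

Request:
apply_moves([
  [0.2,0,0,0,0],
  [0.2,0,0,0,0],
  [0.2,0,0,0,0],
  [0.2,0,-3,0,0],
  [0.2,0,-8,0,0],
  [0.2,0,-10,4,0],
  [0.2,0,-10,9,0],
  [0.2,0,-10,14,0],
])

```text
time: 15.55
tool_pos: [442.9, 46.5, 179.1]
tcp_rot: [0.493, 0.507, -0.5, -0.5]
contact_force: [-0.3, -0.7, 1.1]
gripper_width: 51.0
```

Request:
apply_moves([
  [0.2,4,0,4,0],
  [0.2,8,0,6,0],
  [0.2,12,0,8,0],
  [0.2,15,0,9,0],
  [0.2,15,0,9,0],
])

```text
time: 16.05
tool_pos: [349.0, 197.7, 181.5]
tcp_rot: [0.491, 0.509, -0.501, -0.499]
contact_force: [0.5, -0.7, -0.2]
gripper_width: 51.2
```

```bash
python3 - <<'E'
from h import *
still(1)
g,f=avg("top",20);h,e=avg("scene",20)
np.save("t2.npy",g["avg"]);np.save("s2.npy",h["avg"])
print(sensors.state()["time"])
A=np.clip(g["avg"]*1.5,0,255).astype(np.uint8)[180:218,246:306,::-1]
B=np.clip(h["avg"]*1.6,0,255).astype(np.uint8)[190:225,185:245,::-1]
cv2.imwrite("pics/v8.png",np.vstack([cv2.resize(np.ascontiguousarray(x),None,fx=8,fy=8,interpolation=cv2.INTER_CUBIC) for x in(A,B)]))
E
```

```text
F [ 1.3  -0.19  0.48] P [349.89 196.34 181.34] w 51.12 t 16.1
18.1
```

View pics/v8.png

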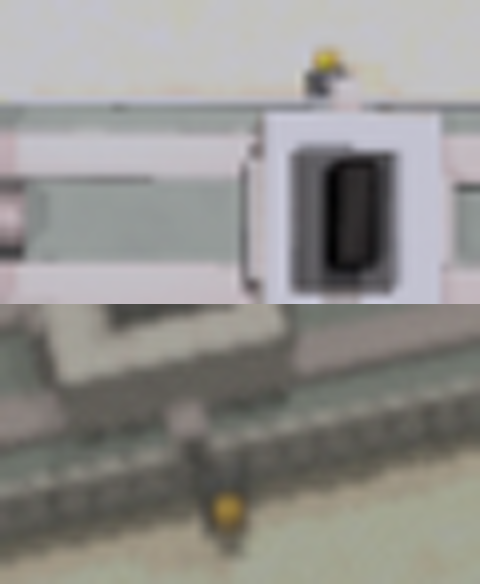

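```bash
python3 - <<'E'
from h import *
s=vision.grab_frame("scene");t=vision.grab_frame("top")
T=np.load("t2.npy");S=np.load("s2.npy");S1=np.load("s1.npy")
def knob(I,box):
    a,b,c,d=box;w=I[b:d,a:c];y=np.clip((w[...,0]+w[...,1])/2-w[...,2]-18,0,None);yy,xx=np.mgrid[b:d,a:c]
    return np.array([(y*xx).sum(),(y*yy).sum()])/y.sum()
kt=knob(T,(281,182,293,192));ks=knob(S,(207,208,220,222));ks1=knob(S1,(207,208,220,222))
print(kt,ks,ks1);k=tri([(t,kt),(s,ks)]);print("knob",k)
# saddle edges top: rows
for r0 in (196,199,212,215):
    p=T[r0-1:r0+2,268:312].mean((0,2));print(r0,p[6:36].round(0).astype(int).tolist())
print("per px y",back(t,(290,205),58)-back(t,(289,205),58))
print("sad top mid",back(t,(246+353/8-.5,180+200/8),58))
V=lambda x,y:(185+(x+.5)/8-.5,190+(y-304+.5)/8-.5)
for n,p,z in(("cB",(62,385),58),("cF",(296,345),58),("carrier",(186,418),47)):print(n,back(s,V(*p),z))
for z in(17,20):print(back(t,kt,z),back(s,ks,z))
E
```

```text
[286.27882718 187.0819002 ] [213.01425356 215.26506627] [213.02622378 215.29020979]
knob (array([642.12650897,  53.02871185,  17.82702935]), [array([0.44, 0.08]), array([ 0.59, -0.04])])
196 [113, 116, 116, 107, 93, 122, 133, 133, 133, 131, 130, 130, 130, 130, 130, 130, 132, 133, 133, 133, 133, 133, 133, 133, 133, 133, 133, 112, 109, 112]
199 [129, 129, 120, 104, 98, 124, 133, 133, 103, 77, 74, 75, 74, 66, 57, 55, 62, 64, 66, 74, 78, 103, 127, 133, 133, 133, 133, 122, 124, 127]
212 [110, 110, 80, 114, 123, 129, 133, 133, 87, 58, 62, 62, 35, 8, 17, 22, 22, 24, 24, 45, 63, 90, 124, 133, 133, 133, 133, 123, 114, 104]
215 [128, 128, 93, 83, 100, 125, 133, 133, 94, 67, 68, 69, 56, 49, 49, 49, 49, 63, 69, 69, 72, 103, 127, 133, 133, 133, 133, 121, 124, 127]
per px y [ 0.06150218 -2.62081127  0.        ]
sad top mid [591.25163189  47.76873812  58.        ]
cB [624.83300326  16.57310556  58.        ]
cF [628.28191568  76.30705189  58.        ]
carrier [634.71708718  45.30583447  47.        ]
[642.40113514  54.1753972   17.        ] [641.09442957  51.90816036  17.        ]
[642.10032723  54.40459652  20.        ] [643.87439702  51.62850352  20.        ]
```

Request:
apply_moves([
  [0.2,-15.2,0,-23.1,0.01],
  [0.2,-15.2,0,-23.1,0.01],
  [0.2,-15.2,0,-23.1,0.01],
  [0.2,-15.2,0,-23.1,0.01],
  [0.2,-15.2,0,-23.1,0.01],
  [0.2,-15.2,0,-23.1,0.01],
  [0.2,-15.2,0,-23.1,0.01],
  [0.2,-15.2,4,-23.1,0.01],
])

```text
time: 19.0
tool_pos: [586.4, 46.8, 142.4]
tcp_rot: [0.498, 0.507, -0.496, -0.5]
contact_force: [1.2, 0.0, -0.6]
gripper_width: 51.0
```

Request:
apply_moves([
  [0.2,0.25,2,0.2,0],
  [0.2,0.25,5,0.2,0],
  [0.2,0.25,6.3,0.2,0],
  [0.2,0.25,6.3,0.2,0],
  [-1,0.25,6.3,0.2,0],
  [-1,0.25,6.3,0.2,0],
  [-1,0.25,6.3,0.2,0],
  [-1,0.25,6.3,0.2,0],
])

```text
time: 19.8
tool_pos: [585.5, 50.0, 80.7]
tcp_rot: [0.498, 0.507, -0.495, -0.499]
contact_force: [-1.1, -0.1, 6.5]
gripper_width: 13.8
```

```bash
python3 -c "
from h import *
still(3)"
```

```text
F [-0.62 -0.07  6.85] P [585.57  49.97  80.77] w 13.5 t 19.95
```

Request:
apply_moves([
  [-1,0.1,0,0,0],
  [-1,0.2,0,0,0],
  [-1,0.3,0,0,0],
  [-1,0.4,0,0,0],
  [-1,0.45,0,0,0],
  [-1,0.45,0,0,0],
])

```text
time: 20.55
tool_pos: [585.5, 53.9, 80.8]
tcp_rot: [0.499, 0.507, -0.496, -0.499]
contact_force: [-1.0, -4.9, -1.2]
gripper_width: 13.3
```

```bash
python3 - <<'E'
from h import *
still(3)
h,e=avg("scene",16)
np.save("s3.npy",h["avg"]);S2=np.load("s2.npy")
B=[np.clip(x*1.8,0,255).astype(np.uint8)[195:225,190:230,::-1] for x in(S2,h["avg"])]
cv2.imwrite("pics/v9.png",np.hstack([cv2.resize(np.ascontiguousarray(x),None,fx=10,fy=10,interpolation=cv2.INTER_CUBIC) for x in B]))
E
```

```text
F [-0.76 -4.87 -0.8 ] P [585.5   53.93  80.85] w 13.71 t 20.7
```

View pics/v9.png

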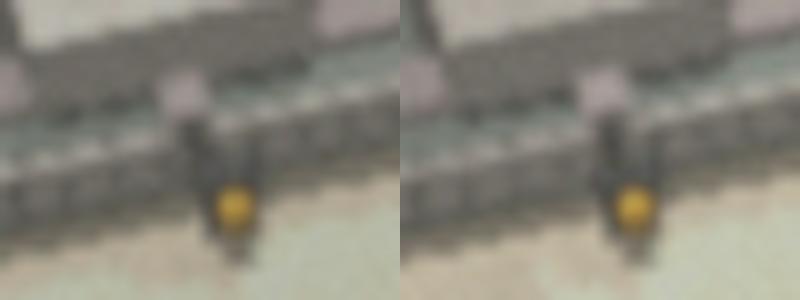

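```bash
python3 - <<'E'
from h import *
s=vision.grab_frame("scene");psi=0.012
C=np.array([585.3,50.9,0]); gx=np.array([np.cos(psi),np.sin(psi),0]);gy=np.array([-np.sin(psi),np.cos(psi),0])
W=lambda x,y,z:C+gx*x+gy*y+[0,0,z]
U=lambda p:((p-[190,195]+.5)*10-.5).round(1)
for x,y,z in((36,-30,58),(36,30,58),(42,0,47),(42,0,34),(46,0,34),(48,0,34),(46,0,40)): print((x,y,z),U(proj(s,W(x,y,z))))
for y in(0,1,1.5,2,3): print("knob at",y,U(proj(s,W(57,y,17.8))))
S=np.load("s3.npy")
# dark stem column centroid
g=S.mean(2)
for r in range(206,219): print(r,g[r,205:222].round(0).astype(int).tolist())
print("S2")
g=np.load("s2.npy").mean(2)
for r in range(206,214): print(r,g[r,203:220].round(0).astype(int).tolist())
E
```

```text
(36, -30, 58) [48.4 35.8]
(36, 30, 58) [336.2 -27.4]
(42, 0, 47) [204.9  61.6]
(42, 0, 34) [211.2 105.6]
(46, 0, 34) [215.2 118.8]
(48, 0, 34) [217.2 125.4]
(46, 0, 40) [212.4  98.6]
knob at 0 [233.9 209. ]
knob at 1 [238.6 207.9]
knob at 1.5 [241.  207.3]
knob at 2 [243.3 206.8]
knob at 3 [248.  205.7]
206 [67, 68, 69, 74, 72, 64, 61, 66, 73, 77, 80, 85, 82, 78, 74, 70, 68]
207 [72, 75, 77, 74, 63, 51, 51, 60, 72, 75, 69, 67, 67, 64, 60, 59, 61]
208 [75, 78, 80, 75, 63, 47, 46, 55, 63, 62, 55, 56, 60, 62, 57, 56, 59]
209 [75, 71, 68, 65, 57, 45, 43, 54, 59, 57, 51, 56, 63, 62, 60, 58, 56]
210 [62, 60, 60, 60, 55, 47, 44, 50, 56, 54, 49, 55, 58, 58, 56, 55, 53]
211 [57, 55, 58, 61, 54, 48, 43, 48, 50, 51, 46, 51, 53, 54, 56, 56, 56]
212 [59, 56, 57, 57, 50, 49, 47, 46, 47, 49, 46, 50, 56, 57, 60, 61, 61]
213 [56, 56, 56, 53, 46, 45, 45, 48, 51, 47, 45, 54, 59, 64, 64, 65, 67]
214 [53, 54, 56, 56, 52, 44, 46, 61, 67, 59, 51, 59, 65, 74, 80, 78, 82]
215 [56, 58, 60, 62, 61, 48, 49, 70, 76, 68, 58, 70, 83, 91, 94, 94, 95]
216 [63, 62, 65, 68, 72, 57, 50, 65, 66, 62, 61, 85, 96, 98, 97, 98, 99]
217 [78, 80, 80, 84, 88, 68, 50, 54, 56, 54, 62, 86, 98, 101, 100, 101, 102]
218 [95, 94, 94, 97, 95, 76, 61, 57, 57, 57, 70, 90, 101, 104, 105, 105, 105]
S2
206 [61, 63, 63, 69, 71, 68, 66, 66, 72, 77, 76, 74, 76, 81, 79, 74, 68]
207 [67, 69, 67, 68, 62, 52, 50, 56, 71, 80, 76, 70, 65, 64, 63, 62, 57]
208 [78, 78, 74, 69, 60, 49, 45, 51, 61, 66, 63, 58, 53, 55, 58, 57, 56]
209 [81, 79, 71, 66, 58, 49, 42, 46, 52, 58, 59, 55, 49, 54, 59, 59, 56]
210 [66, 64, 59, 55, 54, 52, 46, 44, 47, 52, 54, 51, 47, 52, 55, 55, 54]
211 [59, 57, 54, 51, 53, 51, 45, 47, 47, 49, 51, 48, 44, 49, 52, 51, 52]
212 [58, 59, 57, 53, 52, 50, 46, 47, 47, 46, 49, 44, 45, 49, 52, 55, 57]
213 [56, 55, 55, 53, 52, 49, 45, 44, 44, 47, 48, 44, 44, 51, 55, 59, 61]
```

```bash
python3 - <<'E'
from h import *
s=vision.grab_frame("scene")
S1=np.load("s1.npy");g=S1.mean(2)
for r in range(205,222): print(r,g[r,202:222].round(0).astype(int).tolist())
a=np.clip((S1-35)*3,0,255).astype(np.uint8)[200:224,198:228,::-1]
L=cv2.resize(np.ascontiguousarray(a),None,fx=13,fy=13,interpolation=cv2.INTER_CUBIC);R=L.copy()
ks=np.array([213.02,215.28]); k=np.array([642.1,53.0,17.8]); off=ks-proj(s,k); print("off",off)
psi=.012
def P(x,y,z):
    q=k+np.array([x*np.cos(psi)-y*np.sin(psi),x*np.sin(psi)+y*np.cos(psi),0]);q[2]=z
    p=proj(s,q)+off; return tuple(int(v) for v in ((p-[198,200]+.5)*13-.5).round())
for x in(-16,-6): cv2.line(R,P(x,0,30),P(x,0,8),(0,0,255),1)
cv2.line(R,P(-16,0,35),P(0,0,35),(255,0,0),1);cv2.line(R,P(-16,0,30),P(0,0,30),(0,255,0),1)
cv2.imwrite("pics/v10.png",np.hstack([L,R]))
E
```

```text
205 [58, 78, 87, 89, 88, 83, 74, 67, 66, 70, 73, 72, 72, 77, 81, 82, 82, 83, 89, 87]
206 [58, 75, 84, 83, 81, 77, 70, 70, 73, 82, 84, 80, 77, 82, 86, 83, 78, 74, 70, 68]
207 [67, 70, 73, 67, 62, 64, 66, 72, 79, 85, 87, 80, 73, 69, 67, 68, 64, 61, 57, 59]
208 [77, 75, 65, 54, 50, 57, 64, 71, 72, 72, 70, 66, 63, 55, 58, 61, 61, 57, 56, 59]
209 [80, 78, 67, 54, 49, 51, 57, 60, 58, 59, 62, 61, 56, 51, 56, 60, 61, 60, 56, 57]
210 [71, 68, 60, 50, 47, 51, 58, 58, 51, 52, 54, 57, 54, 48, 54, 58, 58, 56, 55, 54]
211 [59, 61, 57, 51, 47, 52, 54, 54, 51, 50, 51, 53, 52, 47, 50, 52, 53, 54, 56, 57]
212 [57, 64, 59, 54, 49, 52, 52, 51, 52, 48, 49, 49, 47, 42, 52, 56, 57, 61, 61, 60]
213 [58, 59, 57, 53, 52, 52, 51, 48, 48, 47, 49, 51, 46, 44, 55, 59, 62, 66, 66, 66]
214 [55, 52, 52, 52, 54, 53, 56, 52, 44, 46, 60, 66, 59, 50, 59, 66, 75, 79, 78, 81]
215 [53, 55, 54, 56, 59, 60, 62, 61, 48, 49, 70, 77, 69, 60, 71, 81, 90, 94, 95, 96]
216 [57, 61, 62, 62, 62, 63, 66, 73, 57, 49, 65, 68, 62, 60, 85, 94, 97, 96, 97, 99]
217 [65, 67, 75, 78, 77, 72, 80, 88, 68, 50, 54, 56, 54, 62, 87, 99, 101, 100, 100, 103]
218 [79, 82, 90, 94, 92, 87, 91, 95, 76, 60, 58, 57, 57, 70, 91, 101, 104, 104, 106, 106]
219 [96, 97, 100, 101, 99, 96, 97, 98, 87, 80, 67, 63, 66, 81, 98, 104, 105, 105, 106, 105]
220 [97, 100, 101, 100, 101, 101, 99, 97, 97, 92, 77, 67, 69, 86, 101, 105, 107, 107, 106, 106]
221 [95, 96, 98, 100, 103, 104, 98, 95, 96, 95, 85, 82, 83, 94, 101, 105, 107, 106, 106, 106]
off [-0.56921607  0.04776681]
```

View pics/v10.png

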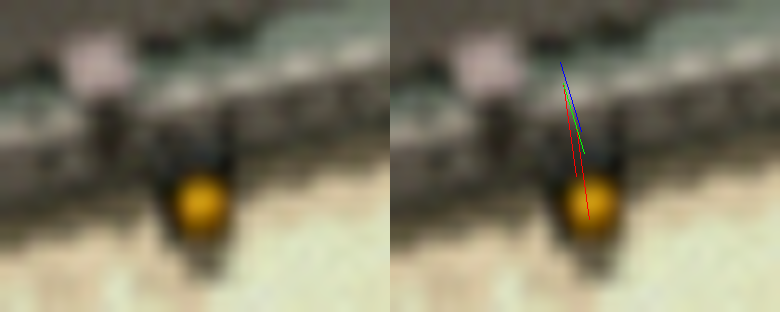

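The enhanced view puts the clip body (150–230, 115–270) centred under the line through its knob (203,203), with the pointer stem at (108,130). Next I triangulate the pink pointer carrier and the knob from the same image pair, so the calibration errors cancel.

```bash
python3 - <<'E'
from h import *
s=vision.grab_frame("scene");t=vision.grab_frame("top")
S=[np.load(f"s{i}.npy") for i in(1,2,3)];T=np.load("t2.npy")
def cen(I,c,h=4):
    a,b=int(c[0]-h),int(c[1]-h);w=I[b:b+2*h+1,a:a+2*h+1];p=w[...,0]-w[...,1];p=np.clip(p-4,0,None);yy,xx=np.mgrid[b:b+2*h+1,a:a+2*h+1]
    q=p*(np.hypot(xx-c[0],yy-c[1])<3.3);return np.array([(q*xx).sum(),(q*yy).sum()])/q.sum()
cs=[cen(S[i],c) for i,c in enumerate(((205,204.5),(207.8,204.2),(209.8,203.9)))]
print("scene carriers",cs)
print((T[186:196,282:296,0]-T[186:196,282:296,1]).round(0).astype(int)); print(T[186:196,282:296].mean(2).round(0).astype(int))
kt=np.array([286.28,187.08]);ks=np.array([213.02,215.27])
print("knob",tri([(t,kt),(s,ks)])[0])
for ct in((288.9,191.7),(289.1,191.0)): print("carrier S2",tri([(t,ct),(s,cs[1])]))
for c in cs: print([back(s,c,z).round(1).tolist() for z in(36,40,45)])
E
```

```text
scene carriers [array([205.0669145, 204.6802974]), array([208.06818182, 203.92613636]), array([209.45644599, 203.73170732])]
[[ 0  0  0  8  8 10  7  2  0  0  0  0  0  0]
 [ 0  0  0 14  6 15  9  2  2  1  1  1  0  0]
 [ 0  1  0  8  4  9  6  6  8  4  2  2  1  0]
 [ 0  0  0  1  1  2  3  4  6  2  1  2  1  0]
 [ 2  3  2  1  2  4  4  3  4  3  2  3  3  2]
 [ 6  7  4  1  1  4  4  3  4  3  1  3  6  7]
 [ 2  2  0  0  0  4  5  5  6  2  0  1  2  3]
 [-1 -1 -1  0 -1  4  8  8  8  3 -1  1  2  1]
 [ 0  0  0  0  0  0  0  0  0  0  0  1  2  2]
 [ 0  0  0  1  0  0  0  0  1  0  0  0  0  0]]
[[131 132 131 117 108 106 118 127 129 130 130 131 130 130]
 [130 131 130 102  94  88 109 124 127 128 129 129 130 130]
 [130 130 120  88  73  72  81 110 121 124 125 125 128 130]
 [129 129  80  62  66  84  87 106 121 125 126 125 128 130]
 [127 126  78  53  69 101 124 129 128 126 125 124 127 128]
 [124 122  83  63  60  99 124 129 129 127 127 126 124 123]
 [120 120 104  99 101 113 124 127 126 123 122 119 119 119]
 [ 96  96  94 103 107 112 120 122 122 108 102  88  85  94]
 [133 132 133 133 132 132 132 132 132 131 132 128 125 126]
 [133 133 133 133 133 133 133 132 133 133 133 133 133 133]]
knob [642.13378245  53.03159273  17.8178639 ]
carrier S2 (array([627.71271587,  47.52382749,  39.19964907]), [array([0.42, 0.07]), array([ 0.55, -0.03])])
carrier S2 (array([629.46587934,  47.26881963,  40.99117303]), [array([0.38, 0.07]), array([ 0.5 , -0.03])])
[[624.6, 40.3, 36.0], [628.6, 40.0, 40.0], [633.5, 39.6, 45.0]]
[[624.3, 46.7, 36.0], [628.3, 46.4, 40.0], [633.2, 45.9, 45.0]]
[[624.6, 49.6, 36.0], [628.6, 49.2, 40.0], [633.5, 48.7, 45.0]]
```

```bash
python3 - <<'E'
from h import *
from scipy.optimize import minimize
s=vision.grab_frame("scene")
S=[np.load(f"s{i}.npy").astype(np.float32) for i in(1,2,3)]
y=[40.73,46.93,50.93]
px=lambda X:proj(s,X)+[-.57,.05]
def mask(y0):
    q=[px((622,y0-34,58)),px((622,y0+34,58)),px((622,y0+34,40)),px((622,y0+6,36)),px((634,y0+4,34)),px((634,y0-4,34)),px((622,y0-6,36)),px((622,y0-34,40))]
    m=np.zeros((384,512),np.uint8);cv2.fillPoly(m,[np.round(q).astype(np.int32)],1);return m
def shift(i,j):
    best=None
    v,u=np.nonzero(mask(y[i])); 
    def c(d):
        e=proj(s,(625,y[i]+d,47))-proj(s,(625,y[i],47))
        w=cv2.remap(S[j],(u+e[0]).astype(np.float32)[None],(v+e[1]).astype(np.float32)[None],cv2.INTER_CUBIC)[0]
        a=S[i][v,u].mean(1);b=w.mean(1);return np.corrcoef(a,b)[0,1]
    ds=np.arange(0,14,.1);k=[c(d) for d in ds];n=int(np.argmax(k));return ds[n],round(k[n],3),len(u)
for i,j in((0,1),(1,2),(0,2)): print(i+1,j+1,shift(i,j),"robot",y[j]-y[i])
E
```

```text
1 2 (np.float64(6.1000000000000005), np.float64(0.972), 288) robot 6.200000000000003
2 3 (np.float64(3.6), np.float64(0.972), 302) robot 4.0
1 3 (np.float64(9.700000000000001), np.float64(0.985), 288) robot 10.200000000000003
```

Request:
apply_moves([
  [-1,0.05,0,0,0],
  [-1,0.1,0,0,0],
  [-1,0.15,0,0,0],
  [-1,0.19,0,0,0],
  [-1,0.19,0,0,0],
])

```text
time: 22.25
tool_pos: [585.5, 55.5, 80.8]
tcp_rot: [0.499, 0.507, -0.496, -0.498]
contact_force: [-0.4, -4.4, -1.5]
gripper_width: 13.5
```

```bash
python3 -c "
from h import *
still(3)"
```

```text
F [ 0.2  -5.13 -0.84] P [585.48  55.56  80.85] w 13.24 t 22.4
```

Request:
apply_moves([
  [0.2,0,0,0,0],
  [0.2,0,0,0,0],
  [0.2,0,0,0,0],
  [0.2,0,-3,0,0],
  [0.2,0,-8,0,0],
  [0.2,0,-10,4,0],
  [0.2,0,-10,9,0],
  [0.2,0,-10,14,0],
])

```text
time: 23.2
tool_pos: [442.8, 54.0, 179.7]
tcp_rot: [0.499, 0.507, -0.495, -0.498]
contact_force: [0.4, -0.8, 0.7]
gripper_width: 51.2
```

Request:
apply_moves([
  [0.2,4,0,4,0],
  [0.2,8,0,6,0],
  [0.2,12,0,8,0],
  [0.2,15,0,9,0],
  [0.2,15,0,9,0],
])

```text
time: 23.7
tool_pos: [350.4, 206.2, 180.5]
tcp_rot: [0.498, 0.509, -0.496, -0.497]
contact_force: [1.0, -0.9, 0.7]
gripper_width: 51.2
```

```bash
python3 - <<'E'
from h import *
still(1)
g,f=avg("top",20);h,e=avg("scene",20)
T=g["avg"];S=h["avg"];np.save("t4.npy",T);np.save("s4.npy",S);T2=np.load("t2.npy");S2=np.load("s2.npy")
print(sensors.state()["time"])
def corr(A,B,fr,pts,ref,vec,ds):
    m=np.zeros((384,512),np.uint8);cv2.fillPoly(m,[np.round([proj(fr,p) for p in pts]).astype(np.int32)],1);v,u=np.nonzero(m);k=[]
    for d in ds:
        q=proj(fr,np.array(ref)+np.array(vec)*d)-proj(fr,ref)
        w=cv2.remap(B.astype(np.float32),(u+q[0]).astype(np.float32)[None],(v+q[1]).astype(np.float32)[None],cv2.INTER_CUBIC)[0].mean(1)
        k.append(np.corrcoef(A[v,u].mean(1),w)[0,1])
    n=int(np.argmax(k));return round(ds[n],2),round(k[n],3)
y=47.;ds=np.arange(0,10,.05);gy=(-.012,1,0)
print("scene shift",corr(S2,S,h,[(622,y-34,58),(622,y+34,58),(622,y+34,40),(634,y+4,34),(634,y-4,34),(622,y-34,40)],(625,y,47),gy,ds))
print("top shift saddle",corr(T2,T,g,[(548,y-36,58),(624,y-36,58),(624,y+38,58),(548,y+38,58)],(585,y,58),gy,ds))
print("top shift post",corr(T2,T,g,[(566,y-8,114),(606,y-8,114),(606,y+16,114),(566,y+16,114)],(585,y,112),gy,ds))
print("carrier px red-green\n",(T[188:195,280:294,0]-T[188:195,280:294,1]).round(0).astype(int))
A=np.clip(T*1.5,0,255).astype(np.uint8)[180:216,262:312,::-1];B=np.clip(S*1.8,0,255).astype(np.uint8)[193:224,185:235,::-1]
cv2.imwrite("pics/v11.png",np.vstack([cv2.resize(np.ascontiguousarray(x),None,fx=9,fy=9,interpolation=cv2.INTER_CUBIC) for x in(A,B)])[:600])
E
```

```text
F [-0.32 -0.17 -0.38] P [351.25 204.86 180.39] w 51.27 t 23.75
25.75
scene shift (np.float64(5.55), np.float64(0.976))
top shift saddle (np.float64(5.55), np.float64(0.991))
top shift post (np.float64(5.65), np.float64(0.981))
carrier px red-green
 [[ 0  0  0  0  0  8  4  8  6  7  8  4  1  0]
 [ 1  0  1  0  0  2  2  2  4  8  8  3  0  0]
 [ 2  2  2  2  2  3  4  3  4  5  6  3  1  1]
 [ 6  6  6  8  4  4  4  3  4  4  4  3  1  3]
 [ 1  1  1  2  1  4  5  5  5  2  1  1  0  1]
 [-1 -1  0 -1 -1  5  7  8  8  2 -1  0  0  1]
 [ 0  0  0  0  0  0  0  0  0  0  0  1  2  1]]
```

View pics/v11.png

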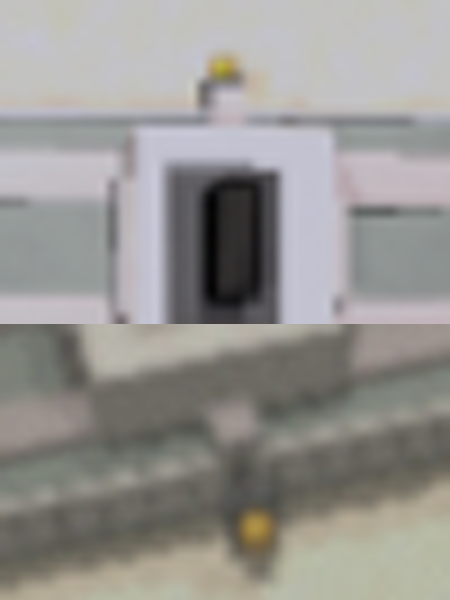

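```bash
python3 - <<'E'
from h import *
s=vision.grab_frame("scene");t=vision.grab_frame("top");S=np.load("s4.npy");T=np.load("t4.npy")
def knob(I,box):
    a,b,c,d=box;w=I[b:d,a:c];y=np.clip((w[...,0]+w[...,1])/2-w[...,2]-18,0,None);yy,xx=np.mgrid[b:d,a:c];return np.array([(y*xx).sum(),(y*yy).sum()])/y.sum()
psi=.012
k,_=tri([(t,knob(T,(281,182,293,190))),(s,knob(S,(207,208,220,222)))]);kt=(286.28,187.08);ks=(213.02,215.27)
ot=np.array(kt)-proj(t,k);os_=np.array(ks)-proj(s,k);print("knob",k,ot,os_)
# fit saddle y offset e (mm short of knob) from features, with knob-referenced offsets
def W(dx,e,z): return np.array([k[0]+dx*np.cos(psi)+e*np.sin(psi),k[1]+dx*np.sin(psi)-e*np.cos(psi),z])
def short(f,o,u,dx,z,axis=0):
    a=proj(f,W(dx,0,z))+o;b=proj(f,W(dx,1,z))+o;return (u-a[axis])/(b[axis]-a[axis])
for z in(36,40,46): print("carrier top",z,short(t,ot,286.75,-14,z))
print("carrier scene",[short(s,os_,185+(233.5+.5)/9-.5,-14,40),short(s,os_,185+(233.5+.5)/9-.5,-9,45)])
mid=262+(235.5+.5)/9-.5
print("saddle mid top",short(t,ot,mid,-45,58))
g=S.mean(2)
for r in (207,208,209,210):
    w=np.clip(64-g[r,209:215],0,None)if 0 else g[r,206:219];print(r,w.round(0).astype(int))
for dx,z in((-10,34),(-6,34)): print(proj(s,W(dx,0,z))+os_)
p=T[200:214,:].mean((0,2));print("top saddle profile",p[270:306].round(0).astype(int).tolist())
print("px of faces",[proj(t,W(-57,e,58))[0]+ot[0] for e in(34,30,0,-30,-34)])
E
```

```text
knob [642.22517359  53.01372059  17.94220288] [-0.4479239  -0.04167049] [-0.58143154  0.04285038]
carrier top 36 -0.10812809388169155
carrier top 40 -0.43026364899641434
carrier top 46 -0.9134621006405889
carrier scene [np.float64(0.1587063858634283), np.float64(0.7225699682086645)]
saddle mid top 0.7959098636392326
207 [72 73 66 59 55 50 52 59 66 66 64 64 63]
208 [73 76 72 60 52 45 48 55 58 53 56 57 58]
209 [67 64 62 57 48 42 44 51 54 49 55 59 58]
210 [57 59 59 55 48 42 47 50 51 47 51 55 54]
[211.26318884 206.63088419]
[211.67087421 207.96364302]
top saddle profile [109, 108, 108, 108, 87, 117, 125, 130, 133, 133, 95, 64, 62, 63, 36, 8, 23, 28, 28, 29, 20, 48, 60, 117, 133, 133, 133, 133, 132, 125, 114, 99, 100, 102, 102, 102]
px of faces [np.float64(300.3819728439122), np.float64(298.85422604231366), np.float64(287.40099660587), np.float64(275.95635718985056), np.float64(274.431053772281)]
```

```bash
python3 -c "
from h import *
print(job.finish_job(), sensors.state()['time'])"
```

```text
the job is handed in; nothing more can be done
the job is handed in; nothing more can be done
```

The gauge is set and handed in. The pointer stands at the clip's point to within what the cameras can resolve, about half a millimetre either way.

- **Back stop:** I gripped the post and drew the saddle back in small steps. The pull read about 15 N at the end. Taking off the roughly 5 N of rail drag leaves about 10 N on the stop. That split is an estimate, because I only measured the total.
- **Setting:** I brought the saddle forward only, in stages. I let go once short of the mark to look with the arm clear, then gripped again and pushed the last 5.6 mm.
- **Last checks:** Both cameras put that last push at 5.55 mm and the arm's own reading at 5.63 mm, against an estimated 5.5 mm to the mark.
    - Separate readings of the remaining gap disagreed. They ran from about 0.4 mm past (one reading 0.9 mm, for a less likely height of the pointer's mount) to about 1.3 mm short. The plate faces, the clearest feature, gave about zero.
    - I read the mark from the clip's yellow knob, because its point was too small to see.
- **Play:** The post was left about 3 mm forward in the saddle, which is the play taken up forwards. I read this from the top view.
- **Left clear:** The arm stands clear of everything, about 25.8 s into the 58 s. I did not touch the core, the tin or the mallet.

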